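# Open the narrow push-to-open cupboard

### The job

Open the narrower of the two handle-less cupboards without gripping anything: press gently on its door near the free (left) edge until the touch catch lets go, take the finger away so that the door springs ajar by itself, then put a fingertip behind it and push it wide open, about square to the cupboard front or further. Leave the wider cupboard shut, and do not pinch, lift or push aside any of the things lying about.

Things in the scene. Friction and masses are not known exactly. Their poses are not given: they have to be found in the camera images.
- narrow: The narrower of two handle-less white cupboards with pale wooden doors, fixed to the table: 120 mm wide, 110 deep, 125 high; either may stand on the left. Origin: centre of its underside. x points to its back (the door is on its -x side, facing the robot), y to its left side seen from the robot, z up.
- wide: The wider of two handle-less white cupboards with pale wooden doors, fixed to the table: 165 mm wide, 110 deep, 125 high; either may stand on the left. Origin: centre of its underside. x points to its back (the door is on its -x side, facing the robot), y to its left side seen from the robot, z up. To be left shut.
- narrow_door (a joint): door of the narrow cupboard: panel 112 mm from hinge to free edge, 14 mm thick, 22 to 123 mm above the table, 9 mm in front of the carcass. Vertical hinge on its right edge (-y, two steel knuckles), free edge at the left (+y). Value in rad: 0 latched shut, negative pressed in (stop -0.079), grows as it opens towards the robot, stop 1.9.
- wide_door (a joint): door of the wide cupboard: panel 157 mm from hinge to free edge, 14 mm thick, 22 to 123 mm above the table, 9 mm in front of the carcass. Vertical hinge on its right edge (-y, two steel knuckles), free edge at the left (+y). Value in rad: 0 latched shut, negative pressed in (stop -0.051), grows as it opens towards the robot, stop 1.9. Must stay latched.
- narrow_free_edge (a point): the place to press: on the front face of the narrow door, 18 mm in from its free edge, 98 mm above the table; moves with the door. A press of about 2 to 3 N, 5 mm inwards, frees the catch (stop at 7.5 mm). When the finger moves away a spring pushes the door out to about 0.7 rad within 1 s. Beyond that it swings freely with slight friction and stays where it is left. It does not latch again.
- narrow_hinge (a point): on the hinge axis of the narrow door, in the plane of the door's rear face (the door's 14 mm lie in front of it when shut), 72 mm above the table. Its axes are those of the cupboard: -x out of the front, +y along the shut door to its free edge, at 112 mm. A desktop cutter (fixed, 136 mm high) stands in front of the left cupboard on its left: keep the hand clear of it.
- driver: loose screwdriver, a bystander to be left where it lies; origin at the centre of its underside
- tweezers: loose tweezers, a bystander to be left where it lies; origin at the centre of its underside
- spudger: loose spudger, a bystander to be left where it lies; origin at the centre of its underside
- copper_tube: loose copper tube, a bystander to be left where it lies; origin at the centre of its underside
- mug: loose mug, a bystander to be left where it lies; origin at the centre of its underside

How it is judged (in metres and radians):
On the way, in this order (a step that is already met when the one before it is completed fails the run):
1. the narrow door is pressed in by a finger (value of joint narrow_door below -0.012 rad and contact force between the fingers and narrow_door above 0.3 N), for 0.02 s.
2. the narrow door has sprung ajar, with nothing touching it (value of joint narrow_door between 0.35 and 1.1 rad and contact force between each of the arm, the fingers and narrow_door below 0.05 N), for 0.2 s.
At the end, for the whole second after the job is handed in: The narrow door stands still at more than 1.25 rad (72 degrees) open; the wide door is latched (under 0.03 rad) (value of joint narrow_door above 1.25 rad and velocity of joint narrow_door between -0.05 and 0.05 rad/s and value of joint wide_door below 0.03 rad); the robot touches nothing.
It fails at once if the wide cupboard is opened (value of joint wide_door above 0.06 rad).
It fails at once if the narrow cupboard or its door is pinched or pressed with more than 35 N (contact force between the fingers and narrow above 35 N).
It fails at once if any of the loose things is lifted or moved more than 25 mm (distance of any of driver, tweezers, spudger, copper_tube, mug from where it was at the start of the episode above 0.025 m).
It also fails if it takes over 51 s, if anything falls off the work surface, if the arm or the gripper's body presses on something with over 40 N, if the wrist force passes 120 N, or if a joint passes its speed limit or range.

### The arm

A 6-joint arm with a two-finger parallel gripper is mounted at the origin on the work surface; the furniture and walls round the work are solid. World frame = base frame: x ahead of the robot, y to its left, z up, the work surface at z = 0. Lengths are in mm, angles in rad, forces in N, time in s.
With the tool pointing down it reaches from about 350 to 975 mm from the base axis. Payload 7.1 kg.
Tool frame: the origin (TCP) lies midway between the tips of the shut fingers; the grasp point (between the pads) lies ctrl.grip_point_offset behind it (ctrl.grip_point_offset is the distance from the TCP to the grasp point, in mm); z points along the fingers, y is the line along which they close (so a half turn about z gives the same grasp; the last joint's range is limited). The gripper opens to 88 mm and grips with 3 to 60 N. Pads are 20 mm wide; open, the fingers measure 115 mm over their backs; the gripper's body (75 mm by 178 mm) begins 61 mm behind the grasp point.
Start: joints at [-1.307, 0.423, 1.63, -0, 1.089, -0.019], TCP at [174.422, -600.151, 222.675] pointing down, gripper open.
Joint ranges: [-3, 3], [-0.9, 2.11], [0.09, 2.58], [-1.31, 4.45], [0.11, 2.69], [-2.54, 2.54]. Speed limits (rad/s): [2.39, 2.39, 3.01, 3.14, 3.14, 3.14].

### API

Orientations are given as a rotation vector (axis times angle).
In Python, from workcell import ctrl, get_image, close_job, finder gives the robot as it stands.
- The arm moves only by the tool servo_tool, never from a script. Its argument "deltas" is a list of rows, each a list of 2 entries, a list of its own where there are three numbers: the shift along the tool's x, y, z in mm, then the turn, a rotation vector about the tool's x, y, z in rad. A call has 1 to 5 rows; each row is the pose to reach, as a shift and turn from the pose commanded when the call began, along the tool's axes at that moment; what a row does not reach only later rows make up. A row lasts 1/12 s, in which the tool goes at most 41.7 mm and 7.16 degrees, less where a joint would pass 70% of its speed; a pose out of reach is approached as far as the arm can. A call with a gripper value outside its range is refused whole. "grip" is the closure, from -1 (fully open) to 1 (shut), so that 0 is half open, set as the call begins (left out, the last holds). The fingers move at their own pace and stop on an object; the grip force is fixed at half the most. Time passes only in rows, so rows that repeat a pose let the fingers close. It gives the time, the measured TCP pose, the force, the opening and the grip force at its end, in the units of the state.
- ctrl.get_obs(): the state, without advancing time (a new reading comes with each control period).
- get_image(name): name is "scene" or "top" or "wrist"; returns a dict with "frame" (384x512x3 uint8, blue, green, red), "depth" (384x512 float32, mm along the optical axis (not along the pixel's ray), 0 where there is no reading), "K" (3x3 intrinsics, pixels), "pose" (4x4, takes a point from camera to world coordinates). Camera axes: x right, y down, z forward; pixel columns grow to the right and rows downward; lengths in mm; the calibration is good to about 2 mm. A picture is of the moment at which its call begins.
- close_job(): hands the job in; it is judged then, once.
Trained networks look in a picture, given as the dict that the camera call returned (one of the last four; its "shot" number tells which), for a name from the list of things; names that differ only in an ending like _2 or _b are one class to them, and where a whole thing is asked for, a point or a joint stands for the part that bears it (a point fixed in the world has none). Each returns a list of dicts, best first, with "score" (0 to 1); they miss things now and then, are a little off and sometimes report something else, mostly with a low value. They report only what shows in the picture. A call takes as long as a camera call.
- finder.search_frame(query, picture): "rect" ([centre column, centre row, width, height] as shares, 0 to 1, of the picture: columns of its width, rows of its height, round what is visible of it).
- finder.silhouettes(query, picture): "mask" (384x512 bool, what is visible of it) and "rect" ([centre column, centre row, width, height] as shares, 0 to 1, of the picture: columns of its width, rows of its height, round what is visible of it).
The state is a dict: "t": time; "qpos": joint angles; "qvel": joint speeds; "joint_torque": joint torques, N m; "ee_pos": TCP position; "orientation": TCP orientation; "ft_force": force on the tool from outside, world axes, zero at the start; "moment": the same for the moment, N m; "width": finger opening in mm; "grasp_force": force on a finger pad.
Only numpy, scipy, OpenCV 4.12 (cv2) and the standard library are available. Lean on these libraries where they do the work, as an engineer would, in place of code of your own. Each camera call takes 0.05 s, during which the arm holds its last target. There are 200 camera calls.

## Working session

There is one attempt and no reset: what is moved stays moved. The work goes in short steps, Python scripts to look and compute and a tool call to move; the robot and the scene stay as the last step left them, time stands still between calls to the robot, and variables do not carry over. Pictures are saved under pics/ and viewed, at most 10 in all, crops included, and the job is handed in when it is done.

Besides the shell and the picture viewer there is one more tool, called after "Call:" as name([rows], argument=value, ...), one row to a line, values as JSON. servo_tool: Moves the arm, as the interface text tells. Its arguments: {"type":"object","properties":{"deltas":{"type":"array","items":{"type":"array"}},"grip":{"type":"number"}},"required":["deltas"]}

```bash
mkdir -p pics; cat > h.py <<'E'
import numpy as np, cv2
from workcell import ctrl, get_image, close_job, finder
def pts(im, mask=None):
    d=im["depth"]; m=d>0
    if mask is not None: m&=mask
    v,u=np.nonzero(m); z=d[v,u]; K=im["K"]
    P=np.c_[(u-K[0,2])*z/K[0,0],(v-K[1,2])*z/K[1,1],z]
    return P@im["pose"][:3,:3].T+im["pose"][:3,3]
E
python3 - <<'E'
from h import *
a=get_image("scene"); b=get_image("top")
cv2.imwrite("pics/a.png",np.hstack([a["frame"],b["frame"]])[:, :] if 0 else cv2.resize(np.hstack([a["frame"],b["frame"]]),(800,300)))
cv2.imwrite("pics/top.png",b["frame"]);cv2.imwrite("pics/scene.png",a["frame"])
o=ctrl.get_obs();print(o["t"],o["ee_pos"],o["orientation"],o["width"],ctrl.grip_point_offset)
for n,im in(("scene",a),("top",b)):
  print(n,im["pose"].round(2).tolist())
  for q in("narrow","wide","narrow_door","wide_door","mug","driver","tweezers","spudger","copper_tube"):
    r=finder.silhouettes(q,im)
    for x in r[:2]:
      P=pts(im,x["mask"])
      if len(P): print(q,round(x["score"],2),np.round(x["rect"],2),np.percentile(P,[3,50,97],axis=0).round().tolist())
E
```

```text
0.1 [ 174.31831304 -599.68056989  221.99297984] [-3.10889834e+00 -4.42671398e-01  2.85404475e-04] 88.0038062380958 18.700000000000003
scene [[-0.54, -0.36, 0.76, -351.73], [-0.84, 0.21, -0.49, 670.66], [0.02, -0.91, -0.41, 557.16], [0.0, 0.0, 0.0, 1.0]]
narrow 0.62 [0.45 0.5  0.12 0.16] [[527.0, 92.0, 18.0], [552.0, 172.0, 93.0], [658.0, 216.0, 126.0]]
narrow 0.59 [0.67 0.55 0.05 0.02] [[394.0, -159.0, -1.0], [416.0, -132.0, 4.0], [440.0, -102.0, 9.0]]
wide 0.76 [0.59 0.46 0.12 0.14] [[524.0, -184.0, 13.0], [550.0, -71.0, 89.0], [654.0, -23.0, 126.0]]
narrow_door 0.88 [0.48 0.52 0.08 0.1 ] [[526.0, 91.0, 27.0], [533.0, 150.0, 77.0], [544.0, 200.0, 123.0]]
narrow_door 0.35 [0.5  0.62 0.04 0.03] [[413.0, 136.0, 0.0], [423.0, 172.0, 4.0], [433.0, 199.0, 6.0]]
wide_door 0.6 [0.62 0.47 0.08 0.11] [[524.0, -182.0, 27.0], [527.0, -100.0, 77.0], [537.0, -31.0, 122.0]]
mug 0.73 [0.27 0.57 0.06 0.12] [[563.0, 392.0, 7.0], [581.0, 444.0, 70.0], [637.0, 462.0, 95.0]]
mug 0.47 [0.45 0.49 0.11 0.15] [[527.0, 94.0, 19.0], [552.0, 173.0, 94.0], [656.0, 217.0, 126.0]]
driver 0.42 [0.58 0.56 0.01 0.06
[... 400 characters left out ...]
371.13], [-1.0, 0.0, -0.04, 129.95], [0.04, -0.14, -0.99, 922.44], [0.0, 0.0, 0.0, 1.0]]
narrow 0.6 [0.45 0.38 0.12 0.18] [[528.0, 92.0, 18.0], [588.0, 148.0, 124.0], [658.0, 206.0, 127.0]]
wide 0.9 [0.66 0.39 0.16 0.17] [[525.0, -187.0, 17.0], [585.0, -102.0, 124.0], [654.0, -27.0, 127.0]]
wide_door 0.98 [0.67 0.46 0.15 0.05] [[524.0, -187.0, 26.0], [526.0, -109.0, 111.0], [541.0, -33.0, 125.0]]
mug 0.82 [0.22 0.39 0.09 0.13] [[561.0, 383.0, 12.0], [605.0, 417.0, 50.0], [655.0, 457.0, 96.0]]
driver 0.5 [0.57 0.53 0.04 0.07] [[448.0, -39.0, -0.0], [472.0, -14.0, 8.0], [499.0, 10.0, 11.0]]
copper_tube 0.75 [0.38 0.64 0.06 0.08] [[338.0, 197.0, 7.0], [369.0, 227.0, 13.0], [397.0, 256.0, 17.0]]
```

View pics/top.png

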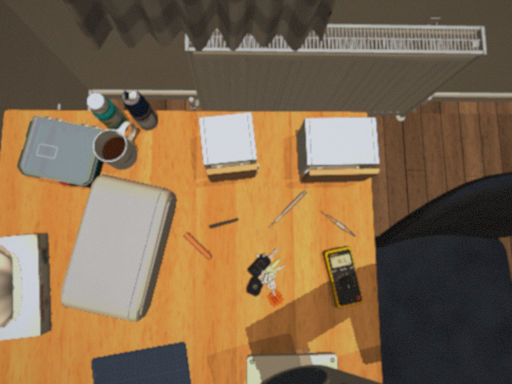

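View pics/scene.png

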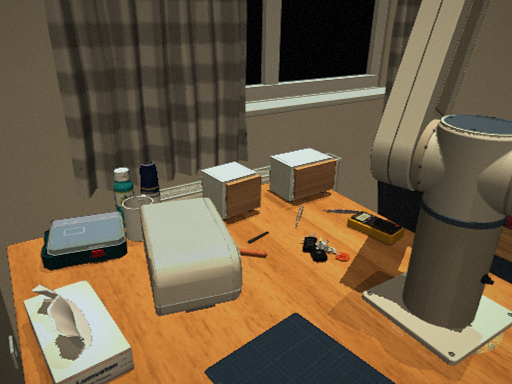

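The scene view shows the narrow cupboard on the left (about 230,190) and the wide one to its right (305,173). The beige cutter (190,255) stands in front of the narrow cupboard on the left. Next I'll fit the geometry.

```bash
python3 - <<'E'
from h import *
a=get_image("scene"); b=get_image("top")
P=np.r_[pts(b)]
def box(m):
    Q=P[m].astype(np.float32)[:,:2]; r=cv2.minAreaRect(Q); print(len(Q),r, cv2.boxPoints(r).round().tolist())
x,y,z=P.T
box((z>118)&(z<135)&(x>500)&(x<700)&(y>70)&(y<230))
box((z>118)&(z<135)&(x>500)&(x<700)&(y<0)&(y>-230))
m=(z>60)&(z<160)&(x>150)&(x<545)&(y>215)&(y<460); box(m); print(P[m].min(0),P[m].max(0))
m=(z>100)&m; box(m)
S=pts(a,finder.silhouettes("narrow_door",a)[0]["mask"])
S=S[(S[:,2]>35)&(S[:,2]<115)]
for it in range(3):
    k=np.polyfit(S[:,1],S[:,0],1); r=S[:,0]-np.polyval(k,S[:,1]); S=S[abs(r)<4]
print("door front x=",k,len(S),S.min(0),S.max(0),r.std())
E
```

```text
Traceback (most recent call last):
cv2.error: OpenCV(4.12.0) /io/opencv/modules/imgproc/src/convhull.cpp:143: error: (-215:Assertion failed) total >= 0 && (depth == CV_32F || depth == CV_32S) in function 'convexHull'
```

```bash
python3 - <<'E'
from h import *
a=get_image("scene"); b=get_image("top")
P=np.r_[pts(b)]
def box(m):
    Q=np.ascontiguousarray(P[m][:,:2],dtype=np.float32); r=cv2.minAreaRect(Q); print(len(Q),r, cv2.boxPoints(r).round().tolist())
x,y,z=P.T
box((z>118)&(z<135)&(x>500)&(x<700)&(y>70)&(y<230))
box((z>118)&(z<135)&(x>500)&(x<700)&(y<0)&(y>-230))
m=(z>60)&(z<160)&(x>150)&(x<545)&(y>215)&(y<460); box(m); print(P[m].min(0),P[m].max(0))
m=(z>100)&m; box(m)
S=pts(a,finder.silhouettes("narrow_door",a)[0]["mask"])
S=S[(S[:,2]>35)&(S[:,2]<115)]
for it in range(3):
    k=np.polyfit(S[:,1],S[:,0],1); r=S[:,0]-np.polyval(k,S[:,1]); S=S[abs(r)<4]
print("door front x=",k,len(S),S.min(0),S.max(0),r.std())
E
```

```text
2857 ((596.5960083007812, 149.24703979492188), (134.01611328125, 119.91554260253906), 6.456055164337158) [[523.0, 201.0], [537.0, 82.0], [670.0, 97.0], [656.0, 216.0]]
3833 ((591.361083984375, -109.81224822998047), (133.6919708251953, 166.37132263183594), 1.009020209312439) [[523.0, -28.0], [526.0, -194.0], [660.0, -192.0], [657.0, -25.0]]
10886 ((368.7239685058594, 387.3526306152344), (173.5363006591797, 297.2123718261719), 77.00945281982422) [[204.0, 336.0], [494.0, 269.0], [533.0, 438.0], [243.0, 505.0]]
[209.37629629 274.86213428  60.28184592] [530.96963414 459.97457108 139.6219097 ]
10410 ((368.3729248046875, 388.0291748046875), (172.42877197265625, 296.21551513671875), 76.98997497558594) [[205.0, 337.0], [493.0, 271.0], [532.0, 439.0], [243.0, 505.0]]
door front x= [-1.08674545e-01  5.48375939e+02] 840 [523.93002025  85.12832906  35.00603393] [541.97087545 201.93751433 114.79713005] 1.534160058959316
```

Call:
servo_tool([
  [[33,-20,0],[0,0,0.05]],
  [[66,-39,0],[0,0,0.1]],
  [[98,-59,0],[0,0,0.175]],
  [[131,-78,0],[0,0,0.175]],
  [[164,-98,0],[0,0,0.175]],
], grip=1)

```text
t: 1.67
ee_pos: [305.4, -459.1, 222.8]
orientation: [3.137, 0.168, 0.0]
ft_force: [-0.7, 0.2, 1.0]
width: 58.3
grasp_force: 0.0
```

Call:
servo_tool([
  [[16,-38,0],[0,0,0]],
  [[32,-76,0],[0,0,0]],
  [[48,-114,0],[0,0,0]],
  [[64,-152,0],[0,0,0]],
  [[80,-190,0],[0,0,0]],
])

```text
t: 2.08
ee_pos: [363.9, -261.0, 222.9]
orientation: [3.137, 0.169, 0.001]
ft_force: [1.2, -0.1, 0.4]
width: 24.6
grasp_force: 0.0
```

Call:
servo_tool([
  [[16,-38,0],[0,0,0]],
  [[32,-76,0],[0,0,0]],
  [[48,-114,0],[0,0,0]],
  [[64,-152,0],[0,0,0]],
  [[80,-190,0],[0,0,0]],
])

```text
t: 2.5
ee_pos: [423.0, -63.3, 223.1]
orientation: [3.137, 0.169, 0.001]
ft_force: [0.3, -0.3, -0.6]
width: 0.4
grasp_force: 0.0
```

Call:
servo_tool([
  [[16,-38,0],[0,0,0]],
  [[32,-76,0],[0,0,0]],
  [[48,-114,0],[0,0,0]],
  [[64,-152,0],[0,0,0]],
  [[80,-190,0],[0,0,0]],
])

```text
t: 2.92
ee_pos: [482.1, 134.5, 223.0]
orientation: [-3.137, -0.17, -0.001]
ft_force: [0.2, -0.4, -0.2]
width: 0.5
grasp_force: 0.0
```

Call:
servo_tool([
  [[-7,-20,20],[0,0,0]],
  [[-7,-44,50],[0,0,0]],
  [[-7,-44,85],[0,0,0]],
  [[-7,-44,120],[0,0,0]],
  [[-7,-44,128],[0,0,0]],
])

```text
t: 3.33
ee_pos: [467.0, 174.8, 90.5]
orientation: [3.135, 0.171, -0.011]
ft_force: [-0.4, -0.1, -0.3]
width: 0.1
grasp_force: 0.0
```

```bash
python3 - <<'E'
from h import *
a=get_image("scene"); b=get_image("wrist"); c=get_image("top")
f=np.hstack([cv2.resize(a["frame"][130:290,130:343],(400,300)),cv2.resize(c["frame"][90:270,140:380],(400,300))])
cv2.imwrite("pics/p1.png",np.vstack([f,np.hstack([cv2.resize(b["frame"],(400,300)),np.zeros((300,400,3),np.uint8)])]))
o=ctrl.get_obs();print(o["t"],o["ee_pos"],o["ft_force"])
E
```

```text
3.4833 [470.26553264 175.08930157  94.91895717] [-0.08427501 -0.60116373  0.67891885]
```

View pics/p1.png

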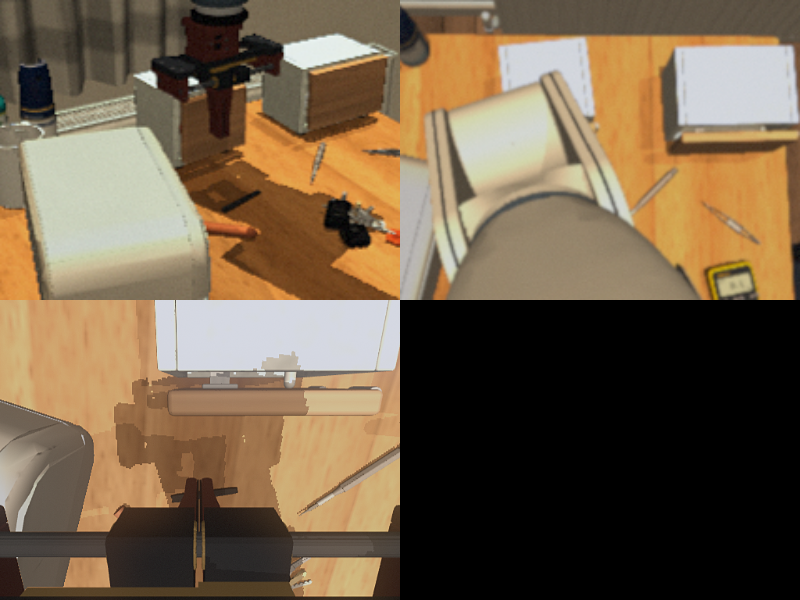

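The wrist view shows the door's free edge at about column 168, with the finger at column 200, about 17 mm in from the edge, which is where it should press. The cutter is clear on the left.

Call:
servo_tool([
  [[15,0,0],[0,0,0]],
  [[30,0,0],[0,0,0]],
  [[40,0,0],[0,0,0]],
  [[43,0,0],[0,0,0]],
  [[43,0,0],[0,0,0]],
])

```text
t: 3.9
ee_pos: [514.2, 179.9, 96.1]
orientation: [-3.136, -0.168, -0.004]
ft_force: [-1.0, -0.3, -0.8]
width: 0.5
grasp_force: 0.0
```

Call:
servo_tool([
  [[2,0,0],[0,0,0]],
  [[3,0,0],[0,0,0]],
  [[3,0,0],[0,0,0]],
])

```text
t: 4.15
ee_pos: [515.4, 180.1, 94.8]
orientation: [3.137, 0.169, -0.001]
ft_force: [-1.3, -0.5, 0.5]
width: 0.6
grasp_force: 0.5
```

Call:
servo_tool([
  [[2,0,0],[0,0,0]],
  [[3,0,0],[0,0,0]],
  [[3,0,0],[0,0,0]],
])

```text
t: 4.4
ee_pos: [518.7, 180.6, 94.6]
orientation: [-3.137, -0.169, 0.001]
ft_force: [-1.4, 1.2, -0.5]
width: 0.4
grasp_force: 0.9
```

Call:
servo_tool([
  [[1,0,0],[0,0,0]],
  [[2,0,0],[0,0,0]],
  [[2,0,0],[0,0,0]],
])

```text
t: 4.65
ee_pos: [520.9, 180.8, 94.5]
orientation: [-3.137, -0.169, 0.0]
ft_force: [-1.4, 0.8, -0.7]
width: 0.5
grasp_force: 0.8
```

Call:
servo_tool([
  [[1,0,0],[0,0,0]],
  [[2,0,0],[0,0,0]],
  [[2,0,0],[0,0,0]],
])

```text
t: 4.9
ee_pos: [521.9, 180.9, 94.5]
orientation: [3.137, 0.169, -0.003]
ft_force: [-5.3, 1.9, 3.0]
width: 0.5
grasp_force: 2.6
```

Call:
servo_tool([
  [[-35,0,0],[0,0,0]],
  [[-70,-10,0],[0,0,0]],
  [[-105,-20,0],[0,0,0]],
  [[-130,-30,0],[0,0,0]],
  [[-130,-30,0],[0,0,0]],
])

```text
t: 5.32
ee_pos: [385.7, 196.2, 94.3]
orientation: [3.135, 0.172, -0.005]
ft_force: [0.1, -0.5, -0.8]
width: 0.5
grasp_force: 0.0
```

Call:
servo_tool([
  [[0,0,0],[0,0,0]],
  [[0,0,0],[0,0,0]],
  [[0,0,0],[0,0,0]],
  [[0,0,0],[0,0,0]],
  [[0,0,0],[0,0,0]],
])

```text
t: 5.73
ee_pos: [391.4, 196.7, 94.7]
orientation: [-3.137, -0.168, -0.001]
ft_force: [0.3, 0.4, -0.2]
width: 0.5
grasp_force: 0.0
```

Call:
servo_tool([
  [[0,0,0],[0,0,0]],
  [[0,0,0],[0,0,0]],
  [[0,0,0],[0,0,0]],
  [[0,0,0],[0,0,0]],
  [[0,0,0],[0,0,0]],
])

```text
t: 6.15
ee_pos: [390.4, 196.8, 94.7]
orientation: [3.137, 0.169, -0.0]
ft_force: [-0.6, -1.0, -0.4]
width: 0.6
grasp_force: 0.0
```

Call:
servo_tool([
  [[0,0,0],[0,0,0]],
  [[0,0,0],[0,0,0]],
  [[0,0,0],[0,0,0]],
  [[0,0,0],[0,0,0]],
  [[0,0,0],[0,0,0]],
])

```text
t: 6.57
ee_pos: [390.4, 196.8, 94.7]
orientation: [-3.137, -0.169, -0.0]
ft_force: [0.2, 0.6, -1.3]
width: 0.8
grasp_force: 0.0
```

```bash
python3 - <<'E'
from h import *
b=get_image("wrist")
o=ctrl.get_obs();print(o["t"],o["ee_pos"],o["ft_force"])
cv2.imwrite("pics/p2.png",b["frame"])
P=pts(b); x,y,z=P.T
m=(z>112)&(z<128)&(x>400)&(x<545)&(y>70)&(y<215); print(m.sum())
Q=np.ascontiguousarray(P[m][:,:2],dtype=np.float32); print(cv2.boxPoints(cv2.minAreaRect(Q)).round().tolist())
E
```

```text
6.6167 [390.35624613 196.7999746   94.68292894] [-0.59236295 -0.54346534 -0.92716359]
7407
[[392.0, 195.0], [510.0, 104.0], [521.0, 120.0], [404.0, 210.0]]
```

View pics/p2.png

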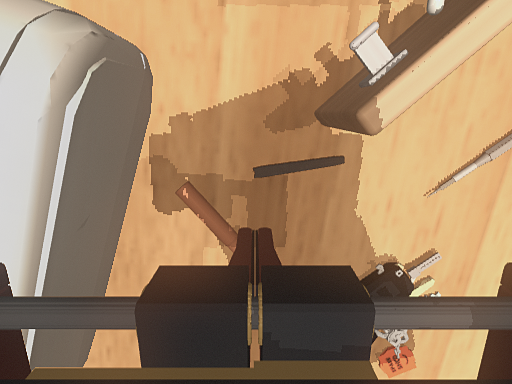

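```bash
python3 - <<'E'
from h import *
b=get_image("wrist"); P=pts(b); x,y,z=P.T
m=(z>112)&(z<128)&(x>440)&(x<560)&(y>70)&(y<215)
Q=np.ascontiguousarray(P[m][:,:2],dtype=np.float32); print(cv2.boxPoints(cv2.minAreaRect(Q)).round().tolist())
K=b["K"]
for u,v in((318,115),(370,133),(350,42),(365,22),(378,75),(395,60),(508,25),(440,0)):
    d=b["depth"][v,u]; 
    for zz in(123,):
        r=b["pose"][:3,:3]@np.array([(u-K[0,2])/K[0,0],(v-K[1,2])/K[1,1],1]); c=b["pose"][:3,3]
        print((u,v),(c+r*d).round(), (c+r*(zz-c[2])/r[2]).round())
E
```

```text
[[457.0, 152.0], [509.0, 104.0], [519.0, 115.0], [467.0, 162.0]]
(318, 115) [465. 160.  40.] [464. 176. 123.]
(370, 133) [459. 153. 123.] [459. 153. 123.]
(350, 42) [521. 137.   2.] [494. 168. 123.]
(365, 22) [536. 128.   0.] [501. 164. 123.]
(378, 75) [486. 147. 102.] [483. 155. 123.]
(395, 60) [493. 141. 102.] [489. 149. 123.]
(508, 25) [545.  22.   2.] [506. 108. 123.]
(440, 0) [528. 114.  77.] [512. 137. 123.]
```

The door is ajar by about 0.72 rad, with its free edge near (340,120). A catch bracket sticks out of its rear face at (375,50). I'll go in on the left of the free edge and then push along an arc.

Call:
servo_tool([
  [[35,0,0],[0,0,0]],
  [[70,0,0],[0,0,0]],
  [[100,0,0],[0,0,0]],
  [[126,0,0],[0,0,0]],
  [[126,0,0],[0,0,0]],
])

```text
t: 7.08
ee_pos: [521.1, 211.3, 95.3]
orientation: [-3.136, -0.168, -0.009]
ft_force: [0.5, 0.1, 0.2]
width: 1.0
grasp_force: 0.0
```

Call:
servo_tool([
  [[0,10,0],[0,0,0]],
  [[0,20,0],[0,0,0]],
  [[0,30,0],[0,0,0]],
  [[0,38,0],[0,0,0]],
  [[0,45,0],[0,0,0]],
])

```text
t: 7.5
ee_pos: [519.7, 164.2, 94.8]
orientation: [3.137, 0.168, -0.001]
ft_force: [-0.5, -0.4, -0.1]
width: 0.3
grasp_force: 0.1
```

Call:
servo_tool([
  [[-8,2,0],[0,0,0]],
  [[-16,5,0],[0,0,0]],
  [[-23,9,0],[0,0,0]],
  [[-30,13,0],[0,0,0]],
  [[-36,18,0],[0,0,0]],
])

```text
t: 7.92
ee_pos: [485.4, 143.6, 94.7]
orientation: [3.137, 0.17, -0.001]
ft_force: [0.1, -0.7, 0.2]
width: 0.6
grasp_force: 0.1
```

Call:
servo_tool([
  [[-6,6,0],[0,0,0]],
  [[-11,12,0],[0,0,0]],
  [[-16,19,0],[0,0,0]],
  [[-20,25,0],[0,0,0]],
  [[-23,31,0],[0,0,0]],
])

```text
t: 8.33
ee_pos: [466.7, 109.8, 94.7]
orientation: [3.137, 0.169, -0.0]
ft_force: [-0.2, 0.2, 0.2]
width: 0.2
grasp_force: 0.1
```

Call:
servo_tool([
  [[-2,4,0],[0,0,0]],
  [[-3,8,0],[0,0,0]],
  [[-4,12,0],[0,0,0]],
  [[-4,12,0],[0,0,0]],
])

```text
t: 8.67
ee_pos: [464.4, 97.5, 94.7]
orientation: [3.137, 0.168, -0.0]
ft_force: [0.4, 0.4, 0.0]
width: 0.2
grasp_force: 0.0
```

```bash
python3 - <<'E'
from h import *
b=get_image("wrist"); a=get_image("scene")
o=ctrl.get_obs();print(o["t"],o["ee_pos"],o["ft_force"])
cv2.imwrite("pics/p3.png",np.hstack([cv2.resize(a["frame"][130:290,130:343],(400,300)),cv2.resize(b["frame"],(400,300))]))
E
```

```text
8.7667 [464.57004698  98.04994228  94.67829572] [-0.14114983  0.07758577 -0.11891933]
```

View pics/p3.png

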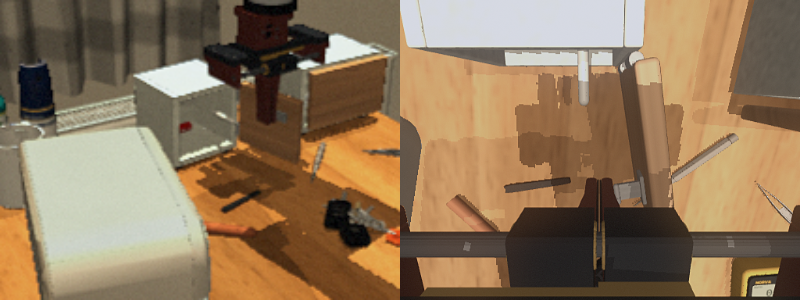

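The door now stands past square (wrist view, from (625,60) to (650,200)), with the finger against the bracket. I'll withdraw to the left, away from the door, then up.

Call:
servo_tool([
  [[0,-10,0],[0,0,0]],
  [[0,-25,0],[0,0,0]],
  [[0,-45,0],[0,0,0]],
  [[0,-50,-20],[0,0,0]],
  [[0,-50,-55],[0,0,0]],
])

```text
t: 9.18
ee_pos: [456.4, 149.3, 147.5]
orientation: [3.136, 0.172, -0.01]
ft_force: [0.5, -0.5, 0.1]
width: 0.9
grasp_force: 0.0
```

Call:
servo_tool([
  [[0,0,-35],[0,0,0]],
  [[-20,0,-65],[0,0,0]],
  [[-50,0,-80],[0,0,0]],
  [[-50,0,-80],[0,0,0]],
  [[-50,0,-80],[0,0,0]],
])

```text
t: 9.6
ee_pos: [409.0, 143.3, 230.7]
orientation: [-3.136, -0.171, -0.004]
ft_force: [-0.2, -0.4, 0.2]
width: 0.5
grasp_force: 0.0
```

```bash
python3 - <<'E'
from h import *
for i in range(2):
    b=get_image("wrist"); P=pts(b); x,y,z=P.T
    m=(z>114)&(z<127)&(x>400)&(x<530)&(y>40)&(y<150)
    Q=np.ascontiguousarray(P[m][:,:2],dtype=np.float32); print(m.sum(),cv2.boxPoints(cv2.minAreaRect(Q)).round(1).tolist())
a=get_image("scene")
o=ctrl.get_obs();print(o["t"],o["ee_pos"],o["ft_force"],o["qvel"].max() if hasattr(o["qvel"],"max") else o["qvel"])
cv2.imwrite("pics/p4.png",np.hstack([cv2.resize(a["frame"][130:290,130:343],(400,300)),cv2.resize(b["frame"],(400,300))]))
E
```

```text
2020 [[441.79998779296875, 56.099998474121094], [446.0, 42.0], [533.7000122070312, 68.0], [529.5, 82.0999984741211]]
2041 [[442.1000061035156, 56.29999923706055], [446.20001220703125, 42.20000076293945], [533.7000122070312, 67.69999694824219], [529.5999755859375, 81.80000305175781]]
9.75 [409.67692639 142.8696507  229.04136195] [-0.011589   -0.94990368 -0.62797996] 0.016401479536172308
```

View pics/p4.png

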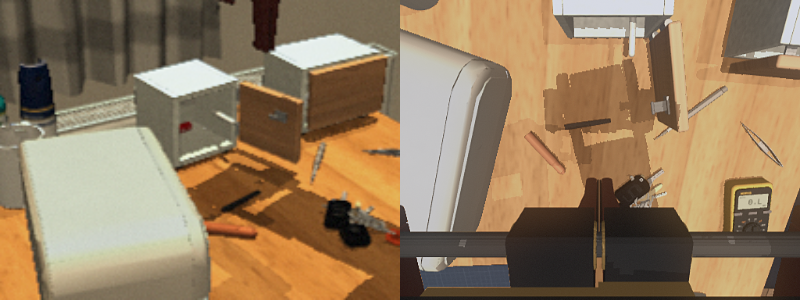

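The door stands still at about 1.75 rad (its top edge runs from (655,20) to (680,130) in the wrist view). The wide cupboard is shut and the robot is clear of everything.

```bash
python3 -c "
from h import *
print(close_job())"
```

```text
the job is handed in; nothing more can be done
None
```

The narrow cupboard's door is open to about 1.75 rad and standing still, the wide cupboard is shut, none of the loose things appears to have moved, and the job is handed in (about 10 s of the 51 s used; no verdict was returned).

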